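# Run the graphite block train home and bolt it

## Task

Push the row of four graphite blocks along its channel rail as one train, from behind the last block, until the leading block is fully home against the end stop. Then push the retaining bolt at the side of the rail all the way in, across the channel behind the row, so that the blocks cannot slip back. Only push: do not lift or tip the blocks, do not let the row come apart, and leave everything else on the bench where it is.

Things in the scene. Friction and masses are not known exactly. Their poses are not given: they have to be found in the camera images.
- rail: fixed aluminium channel, 330 mm long along its own x, 76 mm wide, z up; origin under its middle at bench height. Blocks ride on its floor, 8 mm above the bench, between guide strips 43 mm apart (8 mm thick, tops 20 mm above the bench). End stop at +x; -x end open. With the row home, its rear face is at x = +22 mm. The bolt is on the +y side, the robot's side
- stop_face (a point): centre of the inner face of the end stop, an upright steel plate across the channel: at x = +150 mm in the rail's frame, 27 mm above the bench; plate 15 mm thick, top 46 mm above the bench
- bracket (a point): middle of the top of the fixed steel bracket that guides the bolt: 42 mm above the bench, covering x -13 to +35 mm and y +36 to +60 mm in the rail's frame; keep the fingers clear of it
- block_a: leading block of the row, nearest the stop; graphite, 32 mm long along its x, 40 wide, 34 tall, about 85 g, a groove 14 mm wide and 6 deep along its top; origin at the centre of its underside, x towards the stop. Home at x = 134 mm in the rail's frame
- block_b: second block, touching block_a; graphite, 32 mm long along its x, 40 wide, 34 tall, about 85 g, a groove 14 mm wide and 6 deep along its top; origin at the centre of its underside, x towards the stop. 
- block_c: third block; graphite, 32 mm long along its x, 40 wide, 34 tall, about 85 g, a groove 14 mm wide and 6 deep along its top; origin at the centre of its underside, x towards the stop. 
- block_d: last block of the row, farthest from the stop, the one to push on; its rear face is 16 mm behind its origin. graphite, 32 mm long along its x, 40 wide, 34 tall, about 85 g, a groove 14 mm wide and 6 deep along its top; origin at the centre of its underside, x towards the stop. The whole row slides with a few newtons at most. Home at x = 38 mm in the rail's frame
- bolt (a joint): travel of the retaining bolt in m: near 0 = drawn out, channel free; 0.045 = fully in. It slides along the rail's -y with about 2 N of friction and stays where left. Bar 12 mm wide, 11 mm high, crossing above the guide strips, 22 to 33 mm above the bench, at x = +11 mm of the rail; its tip is at y = +30 mm at 0, -15 mm fully in. It passes only behind a row within 5 mm of home
- bolt_head (a point): centre of the outer (+y) face, the face to push, of the upright plate on the bolt's outer end: 34 mm wide along the rail, 12 mm thick, from 10 to 50 mm above the bench; the point is 30 mm above the bench and moves with the bolt; at joint 0 it is at x = +11, y = +119 mm in the rail's frame. Axes parallel to the rail's
- spare_block: bystander: a fifth block of the same kind on the bench, on the far side of the rail, not part of the row; leave alone. Origin at the centre of its underside
- tweezers: bystander: steel tweezers, 130 mm long, 6 mm high, lying beside the rail's open end on the bolt's side
- marker_strip: bystander: flat yellow strip 110 x 18 x 6 mm, lying on the far side of the rail
- mug: bystander: white mug, 80 mm across, 95 mm tall, to the right
- bowl: bystander: blue bowl, 130 mm across, 65 mm tall, to the left
- jar: bystander: amber jar, 60 mm across, 75 mm tall, to the left, nearer the robot
- paddle: bystander: graphite paddle with a wooden handle, 213 mm long, 24 mm high, lying to the right nearer the robot
Mind the look-alikes: they are no part of the job. Leave any brown or green look-alike of the block_a alone.

How it is judged:
By the outcome, as a careful person would: the job done as asked, in the order asked, and still so for the second after the job is handed in, with the robot touching nothing.
It also fails if it takes over 48 s, if anything falls off the work surface, if the arm or the gripper's body presses on something with over 40 N, if the wrist force passes 120 N, or if a joint passes its speed limit or range.

## Robot

A 7-joint arm with a two-finger parallel gripper is mounted at the origin on the work surface. World frame = base frame: x ahead of the robot, y to its left, z up, the work surface at z = 0. Lengths are in m, angles in degrees, forces in N, time in s.
With the tool pointing down it reaches from about 0.425 to 0.925 m from the base axis. Payload 6.8 kg.
Tool frame: the origin (TCP) lies on the centre line of the jaws, within the pads' length; the fingertips stand 11 mm ahead of it and the grasp point (between the pads) lies 8 mm behind it; z points along the fingers, x is the direction in which the jaws open and shut, and the axes are right-handed (so a half turn about z gives the same grasp; the last joint's range is limited). The gripper opens to 88 mm and grips with 3 to 60 N. Pads are 20 mm wide; open, the fingers measure 115 mm over their backs; the gripper's body (75 mm by 178 mm) begins 61 mm behind the grasp point.
Start: joints at [-83.027, 27.33, 1.283, 89.118, -0.659, 63.558, -4.761], TCP at [0.154, 0.657, 0.234] pointing down, gripper open.
Joint ranges: [-169.35, 169.35], [-19.33, 120.38], [-80.79, 83.38], [13.8, 139.57], [-78.32, 258.32], [9.67, 109.79], [-169.56, 169.56]. Speed limits (degrees/s): [136.94, 136.94, 180, 180, 180, 180, 180].

## Interface

Orientations are given as a 3x3 rotation matrix whose columns are the frame's x, y, z axes.
In Python, from workcell import manip gives the robot as it stands. The module is installed in compiled form; this text tells all that it offers.
- The arm moves only by the tool drive_tool, never from a script. Its argument "motion" is a list of rows, each an object of numbers: "dx", "dy", "dz": the shift along the world's x, y, z in mm; "ax", "ay", "az": the turn, a rotation vector about the world's x, y, z in rad; "fingers": the opening, from 0 (shut) to 1 (fully open). A call has exactly 5 rows; each row shifts and turns the commanded pose from where the row before left it; what a row does not reach is not made up. A row lasts 1/8 s, in which the tool goes at most 62.5 mm and 10.7 degrees, less where a joint would pass 70% of its speed; a pose out of reach is approached as far as the arm can. A call is refused whole if a number of a shift passes 62.5 or a number of a turn 0.188, either way. A call with a gripper value outside its range is refused whole. The fingers move at their own pace and stop on an object; "squeeze" is the grip in N (left out, the last holds). Time passes only in rows, so rows that do not move let the fingers close, or fill a call up. It gives the time, the measured TCP pose, the force and the opening at its end, in the units of the state.
- manip.get_state(): the state, without advancing time (a new reading comes with each control period).
- manip.snapshot(name): name is "scene" or "top" or "wrist"; returns the picture (400x640x3 uint8, blue, green, red); there is no depth.
- manip.camera_params(name): a dict with "fx", "fy", "cx", "cy" (pixels), "R" (3x3) and "t" (3): a world point X has camera coordinates R X + t. Camera axes: x right, y down, z forward; pixel columns grow to the right and rows downward; lengths in m; the calibration is good to about 2 mm. A picture is of the moment at which its call begins: read the wrist's pose just before it. camera_params takes no time and is no camera call; for the wrist camera it gives the pose at the moment of the call.
- manip.close_job(): hands the job in, once; it reports no verdict.
Trained networks look in the newest picture that a camera, given by its name, has taken for a name from the list of things; names that differ only in an ending like _2 or _b are one class to them, and where a whole thing is asked for, a point or a joint stands for the part that bears it (a point fixed in the world has none). Each returns a list of dicts, best first, with "score" (0 to 1); they miss things now and then, are a little off and sometimes report something else, mostly with a low value. They report only what shows in the picture. A call takes as long as a camera call. They do not tell look-alikes from the thing itself.
- manip.regions_of(camera, name): "mask" (400x640 bool, what is visible of it).
- manip.spot_point(camera, name): "location" ([x, y, z] in m, in world coordinates, good to about 4 mm: a listed point, or the origin of a listed thing).
The state is a dict: "clock": time; "joint_pos": joint angles; "joint_vel": joint speeds; "joint_efforts": joint torques, N m; "ee_pos": TCP position; "tcp_rot": TCP orientation; "ft_force": force on the tool from outside, world axes, zero at the start; "torque": the same for the moment, N m; "gripper_width": finger opening in m.
Only numpy, scipy, OpenCV 4.12 (cv2) and the standard library are available. Lean on these libraries where they do the work, as an engineer would, in place of code of your own. Each camera call takes 0.05 s, during which the arm holds its last target. There are 200 camera calls.

## Working session

There is one attempt and no reset: what is moved stays moved. The work goes in short steps, Python scripts to look and compute and a tool call to move; the robot and the scene stay as the last step left them, time stands still between calls to the robot, and variables do not carry over. Pictures are saved under pics/ and viewed, about 8 in all and at most 12, crops included, and the job is handed in when it is done.

Besides the shell and the picture viewer there is one more tool, called after "Request:" by a JSON object that holds its "fn" and its "kwargs", one argument or row to a line. drive_tool: Moves the arm, as the interface text tells. Its arguments: {"type":"object","properties":{"motion":{"type":"array"},"squeeze":{"type":"number"}},"required":["motion"]}

```bash
mkdir -p pics; python3 - <<'E'
from workcell import manip
import cv2,numpy as np
for c in ["top","scene"]:
    cv2.imwrite(f"pics/{c}0.png",manip.snapshot(c))
    p=manip.camera_params(c);print(c,p['fx'],np.round(p['t'],3),np.round(p['R'],3).tolist())
    for n in ["stop_face","bracket","bolt_head","block_a","rail","spare_block"]:
        print(n,[(round(r['score'],2),np.round(r['location'],3).tolist()) for r in manip.spot_point(c,n)][:8])
s=manip.get_state();print(s['clock'],s['ee_pos'],np.round(s['tcp_rot'],3).tolist(),s['ft_force'])
E
```

```text
top 440.3467941173274 [-0.     0.568  1.155] [[-0.009, -1.0, 0.024], [-0.98, 0.004, -0.197], [0.197, -0.025, -0.98]]
stop_face [(0.6, [0.578, 0.129, 0.031]), (0.45, [0.569, 0.392, 0.001])]
bracket [(0.94, [0.536, -0.014, 0.044])]
bolt_head [(0.68, [0.472, -0.019, 0.031])]
block_a [(0.76, [0.59, -0.038, 0.007]), (0.73, [0.691, -0.002, -0.002]), (0.69, [0.388, 0.036, 0.001]), (0.68, [0.584, 0.245, 0.0]), (0.66, [0.451, 0.111, 0.002]), (0.64, [0.582, 0.028, 0.01]), (0.45, [0.594, -0.069, 0.009]), (0.43, [0.497, -0.145, -0.001])]
rail [(0.81, [0.587, -0.022, -0.002])]
spare_block [(0.67, [0.676, 0.086, 0.003]), (0.26, [0.711, -0.121, 0.004])]
scene 410.2455078110141 [-0.153 -0.368  1.369] [[0.284, 0.959, -0.001], [0.727, -0.216, -0.652], [-0.625, 0.184, -0.758]]
stop_face [(0.61, [0.581, 0.13, 0.029])]
bracket [(0.81, [0.539, -0.012, 0.041])]
bolt_head [(0.82, [0.467, -0.019, 0.03]), (0.2, [0.408, -0.316, -0.0])]
block_a [(0.89, [0.586, 0.25, -0.004]), (0.72, [0.585, -0.004, 0.011]), (0.65, [0.583, 0.026, 0.006]), (0.62, [0.694, 0.001, -0.003]), (0.59, [0.389, 0.037, -0.002]), (0.58, [0.585, -0.071, 0.008]), (0.56, [0.45, 0.11, -0.0]), (0.5, [0.589, -0.032, 0.012])]
rail [(0.88, [0.59, -0.025, -0.0])]
spare_block [(0.73, [0.678, 0.085, 0.0])]
0.7 [0.15374166 0.65727307 0.23366849] [[0.228, 0.974, 0.0], [0.974, -0.228, 0.0], [0.0, 0.0, -1.0]] [ 0.43726613 -0.34697232 -0.27547643]
```

```bash
python3 - <<'E'
import cv2
a=cv2.imread("pics/top0.png");
cv2.imwrite("pics/top0c.png",cv2.resize(a[60:340,150:530],None,fx=2.1,fy=2.1,interpolation=cv2.INTER_CUBIC))
E
```

```text
(no output)
```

View pics/top0c.png

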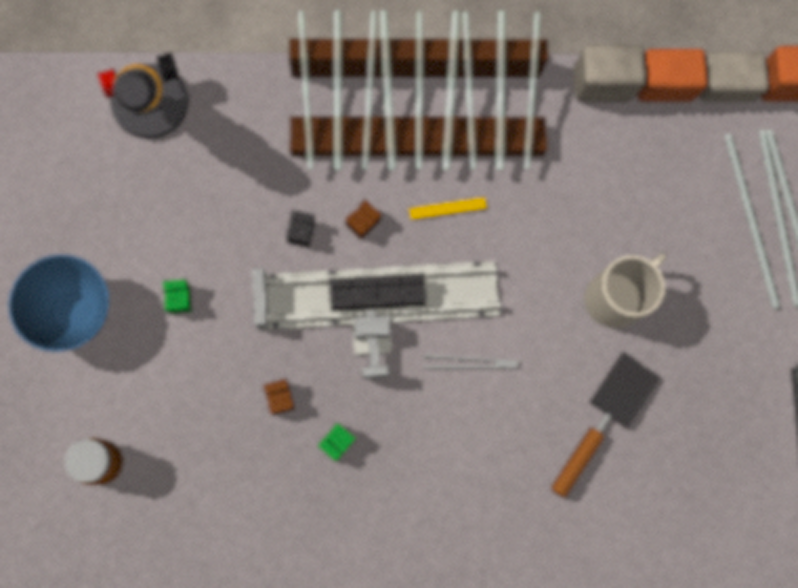

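View pics/scene0.png

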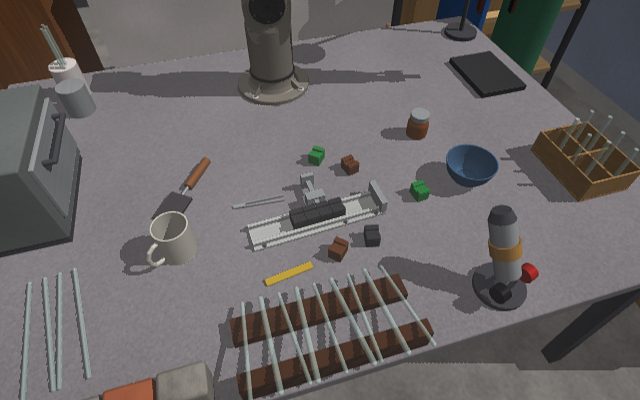

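Reading the top crop:
- The rail spans (255–500, 295) with the stop at its left end, and the row is dark at (330–425, 292). The bolt head is at (375, 362), on the robot side.
- Look-alikes are two green blocks (176,296) and (337,440) and two brown ones (363,218) and (279,397). A loose dark block at (300,228) is the spare.
- Only the four dark blocks in the channel form the row.

I'll move above the open end and measure from close.

Request:
{"fn": "drive_tool", "kwargs": {
  "motion": [
    {"dx":50,"dy":-35,"fingers":0},
    {"dx":50,"dy":-35,"fingers":0},
    {"dx":50,"dy":-35,"az":0.145,"fingers":0},
    {"dx":50,"dy":-35,"az":0.145,"fingers":0},
    {"dx":50,"dy":-35,"fingers":0}
  ],
  "squeeze": 40
}}

```text
validation failed for argument at $.mo...
```

Request:
{"fn": "drive_tool", "kwargs": {
  "motion": [
    {"dx":30,"dy":-55},
    {"dx":30,"dy":-55},
    {"dx":30,"dy":-55},
    {"dx":30,"dy":-55},
    {"dx":30,"dy":-55}
  ]
}}

```text
validation failed for argument at $.mo...
```

Request:
{"fn": "drive_tool", "kwargs": {
  "motion": [
    {"dx":8,"dy":-45},
    {"dx":8,"dy":-45},
    {"dx":8,"dy":-45},
    {"dx":0,"dy":-45},
    {"dx":0,"dy":-40}
  ]
}}

```text
validation failed for argument at $.mo...
```

Request:
{"fn": "drive_tool", "kwargs": {
  "motion": [
    {"dx":50,"dy":-35,"dz":0,"ax":0,"ay":0,"az":0,"fingers":0},
    {"dx":50,"dy":-35,"dz":0,"ax":0,"ay":0,"az":0,"fingers":0},
    {"dx":50,"dy":-35,"dz":0,"ax":0,"ay":0,"az":0.145,"fingers":0},
    {"dx":50,"dy":-35,"dz":0,"ax":0,"ay":0,"az":0.145,"fingers":0},
    {"dx":50,"dy":-35,"dz":0,"ax":0,"ay":0,"az":0,"fingers":0}
  ],
  "squeeze": 40
}}

```text
clock: 1.32
ee_pos: [0.4053, 0.481, 0.234]
tcp_rot: [[-0.062, 0.998, 0.0], [0.998, 0.062, 0.001], [0.001, 0.0, -1.0]]
ft_force: [0.9, 1.2, -0.1]
gripper_width: 0.0414
```

Request:
{"fn": "drive_tool", "kwargs": {
  "motion": [
    {"dx":30,"dy":-55,"dz":0,"ax":0,"ay":0,"az":0,"fingers":0},
    {"dx":30,"dy":-55,"dz":0,"ax":0,"ay":0,"az":0,"fingers":0},
    {"dx":30,"dy":-55,"dz":0,"ax":0,"ay":0,"az":0,"fingers":0},
    {"dx":30,"dy":-55,"dz":0,"ax":0,"ay":0,"az":0,"fingers":0},
    {"dx":30,"dy":-55,"dz":0,"ax":0,"ay":0,"az":0,"fingers":0}
  ]
}}

```text
clock: 1.95
ee_pos: [0.5542, 0.2062, 0.2341]
tcp_rot: [[-0.06, 0.998, 0.001], [0.998, 0.06, 0.001], [0.001, 0.001, -1.0]]
ft_force: [1.0, 0.6, 0.4]
gripper_width: 0.0006
```

Request:
{"fn": "drive_tool", "kwargs": {
  "motion": [
    {"dx":8,"dy":-45,"dz":0,"ax":0,"ay":0,"az":0,"fingers":0},
    {"dx":8,"dy":-45,"dz":0,"ax":0,"ay":0,"az":0,"fingers":0},
    {"dx":8,"dy":-45,"dz":0,"ax":0,"ay":0,"az":0,"fingers":0},
    {"dx":8,"dy":-45,"dz":0,"ax":0,"ay":0,"az":0,"fingers":0},
    {"dx":8,"dy":-45,"dz":0,"ax":0,"ay":0,"az":0,"fingers":0}
  ]
}}

```text
clock: 2.58
ee_pos: [0.5936, -0.0185, 0.2339]
tcp_rot: [[-0.06, 0.998, 0.001], [0.998, 0.06, 0.0], [0.0, 0.001, -1.0]]
ft_force: [1.3, -0.2, 0.7]
gripper_width: 0.0004
```

```bash
cat > fit.py <<'E'
from workcell import manip
import cv2,numpy as np
from scipy.optimize import least_squares
G={"stop_face":(150,0),"bracket":(11,48),"rail":(0,0)}
def tf(p,q): # rail mm -> world m
    c,s=np.cos(p[2]),np.sin(p[2]); q=np.array(q)/1000
    return np.array([p[0]+c*q[0]-s*q[1],p[1]+s*q[0]+c*q[1]])
E
python3 - <<'E'
from fit import *
cv2.imwrite("pics/w1.png",manip.snapshot("wrist"))
p=manip.camera_params("wrist");print(p['fx'],p['cx'],p['cy'],np.round(p['t'],3),np.round(p['R'],3).tolist())
obs=[]
near={"stop_face":(.58,.13),"bracket":(.537,-.013),"rail":(.588,-.023),"bolt_head":(.47,-.019),"block_d":(.59,-.07)}
for c in ["wrist","top","scene"]:
    if c!="wrist": manip.snapshot(c)
    for n in near:
        rs=manip.spot_point(c,n)
        if n=="block_d": print(c,[(round(r['score'],2),np.round(r['location'],3).tolist()) for r in rs]); continue
        for r in rs:
            l=np.array(r['location'])
            if np.hypot(*(l[:2]-near[n]))<.03:
                print(c,n,round(r['score'],2),l.round(4)); obs.append((n,l[:2])); break
f=lambda p:np.concatenate([tf(p,G.get(n,(11,p[3]*1000)))-l for n,l in obs])
r=least_squares(f,[.588,-.023,1.63,.119],loss="soft_l1",f_scale=.004)
print(r.x.round(4),np.degrees(r.x[2]),(r.fun*1000).round(1)); np.save("rail.npy",r.x)
s=manip.get_state();print(s['clock'],s['ee_pos'],s['gripper_width'])
E
```

```text
353.8253118396472 321.83475198413765 206.01141283459847 [ 0.06  -0.6    0.218] [[-0.053, 0.999, -0.004], [0.955, 0.052, 0.293], [0.293, 0.011, -0.956]]
wrist stop_face 0.59 [0.5776 0.129  0.0309]
wrist bracket 0.73 [ 0.5418 -0.0151  0.0411]
wrist bolt_head 0.95 [ 0.4695 -0.0145  0.0271]
wrist [(0.93, [0.588, -0.064, 0.007]), (0.91, [0.588, 0.25, -0.002]), (0.86, [0.586, 0.028, 0.006]), (0.86, [0.445, 0.108, 0.002]), (0.73, [0.687, -0.001, 0.004]), (0.71, [0.583, -0.039, 0.007]), (0.6, [0.586, -0.002, 0.007])]
top stop_face 0.69 [0.58   0.1307 0.0279]
top [(0.59, [0.584, 0.029, 0.008]), (0.57, [0.45, 0.11, -0.001]), (0.48, [0.584, 0.25, -0.002]), (0.47, [0.388, 0.034, 0.001])]
scene stop_face 0.89 [0.5816 0.1302 0.0251]
scene bracket 0.56 [ 0.5399 -0.0133  0.0385]
scene rail 0.81 [ 0.5912 -0.0256 -0.0022]
scene bolt_head 0.63 [ 0.4664 -0.0156  0.0321]
scene [(0.86, [0.583, 0.251, -0.003]), (0.78, [0.588, -0.029, 0.009]), (0.62, [0.587, -0.005, 0.011]), (0.6, [0.584, 0.028, 0.006]), (0.59, [0.692, -0.002, -0.003]), (0.51, [0.588, -0.07, 0.006]), (0.51, [0.448, 0.111, -0.0]), (0.41, [0.388, 0.033, -0.002])]
[ 0.5893 -0.0208  1.6292  0.1208] 93.34456281041636 [ 2.9 -0.  -1.1  2.5 -1.4 -2.3  0.5 -1.7 -1.1 -1.2  0.8  0.7 -1.9  4.8
  1.7 -1.2]
3.475 [ 0.59339754 -0.01702776  0.23366714] 0.0006569808015770658
```

View pics/w1.png

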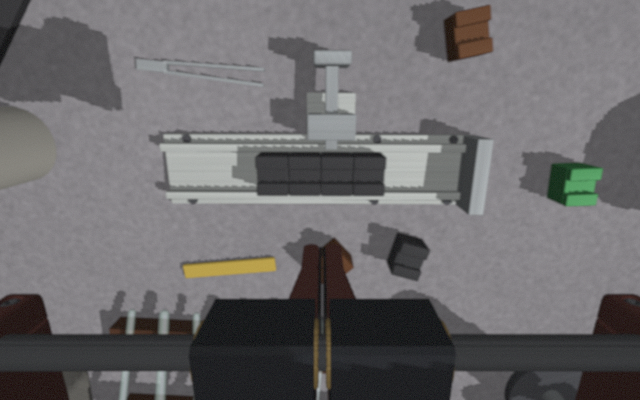

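```bash
python3 - <<'E'
from fit import *
P=manip.camera_params("wrist");p=np.load("rail.npy")
R,t=np.array(P['R']),np.array(P['t']);C=-R.T@t
for n,u,v,z in [("rearR",257,153,.042),("rearL",258,195,.042),("frR",384,152,.042),("frL",385,193,.042),("brk-13",307,113,.042),("brk35",355,113,.042),("brk-13 in",308,138,.042),("headtop",314,51,.050),("headtop",351,51,.050),("stopTop",491,139,.046),("stopTop",484,213,.046),("stopTopin",472,138,.046),("stopTopin",467,212,.046),("stripOutEnd far",461,204,.01),("stripOutEnd",168,204,.01)]:
    d=R.T@[(u-P['cx'])/P['fx'],(v-P['cy'])/P['fy'],1]; w=C+d*(z-C[2])/d[2]
    q=w[:2]-p[:2];c,s=np.cos(p[2]),np.sin(p[2])
    print(n,w.round(4),"rail mm",(1000*np.array([c*q[0]+s*q[1],-s*q[0]+c*q[1]])).round(1))
E
```

```text
rearR [ 0.5668 -0.082   0.042 ] rail mm [-59.8  26. ]
rearL [ 0.6089 -0.0806  0.042 ] rail mm [-60.9 -16.1]
frR [0.5583 0.0406 0.042 ] rail mm [63.1 27.3]
frL [0.599  0.0462 0.042 ] rail mm [ 66.3 -13.7]
brk-13 [ 0.5264 -0.0355  0.042 ] rail mm [-11.   63.6]
brk35 [0.5236 0.0094 0.042 ] rail mm [34.  63.8]
brk-13 in [ 0.5494 -0.0334  0.042 ] rail mm [-10.3  40.5]
headtop [ 0.4734 -0.0316  0.05  ] rail mm [ -4.1 116.3]
headtop [0.4714 0.0006 0.05  ] rail mm [ 28.2 116.4]
stopTop [0.5394 0.1395 0.046 ] rail mm [162.9  40.5]
stopTop [0.6126 0.1473 0.046 ] rail mm [166.4 -33.1]
stopTopin [0.5395 0.1214 0.046 ] rail mm [144.9  41.4]
stopTopin [0.6126 0.13   0.046 ] rail mm [149.1 -32.1]
stripOutEnd far [0.6145 0.1379 0.01  ] rail mm [156.9 -34.5]
stripOutEnd [ 0.6343 -0.1853  0.01  ] rail mm [-166.8  -35.4]
```

The fixed points and the row's edges agree once the rail is shifted about 3.5 mm towards the robot: origin about (0.586, −0.0205), yaw 93.4°, rear face at rail x ≈ −60. I'll descend behind the row at rail x ≈ −95.

Request:
{"fn": "drive_tool", "kwargs": {
  "motion": [
    {"dx":-1,"dy":-50,"dz":0,"ax":0,"ay":0,"az":0,"fingers":0},
    {"dx":-1,"dy":-48,"dz":-30,"ax":0,"ay":0,"az":0,"fingers":0},
    {"dx":0,"dy":0,"dz":-55,"ax":0,"ay":0,"az":0,"fingers":0},
    {"dx":0,"dy":0,"dz":-55,"ax":0,"ay":0,"az":0,"fingers":0},
    {"dx":0,"dy":0,"dz":-30,"ax":0,"ay":0,"az":0,"fingers":0}
  ]
}}

```text
clock: 4.1
ee_pos: [0.5899, -0.1149, 0.0608]
tcp_rot: [[-0.06, 0.998, -0.003], [0.998, 0.06, 0.0], [0.001, -0.003, -1.0]]
ft_force: [-0.5, 0.7, 0.2]
gripper_width: 0.0003
```

```bash
python3 - <<'E'
from fit import *
a=manip.snapshot("top")
cv2.imwrite("pics/t2.png",cv2.resize(a[150:250,240:420],None,fx=4,fy=4,interpolation=cv2.INTER_CUBIC))
cv2.imwrite("pics/w2.png",manip.snapshot("wrist"))
s=manip.get_state();print(s['clock'],s['ee_pos'],s['ft_force'])
E
```

```text
4.2 [ 0.58876406 -0.11470261  0.06028373] [ 0.64691876 -0.20514684 -0.50646367]
```

View pics/w2.png

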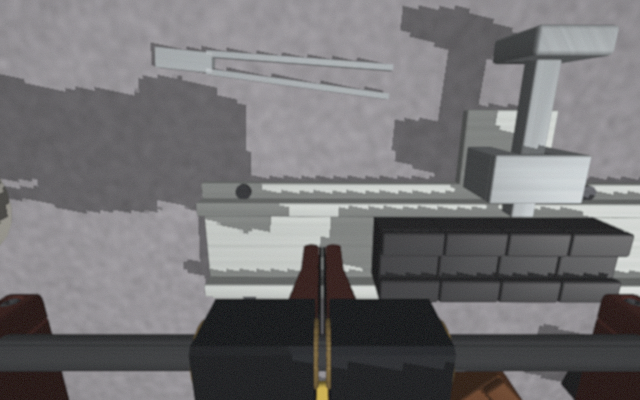

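The wrist view shows the fingertips at (322,247) over the channel, with the rear of the row at x≈374, rows 219–282 (top) and the bolt drawn out. I'll check the centre line numerically.

```bash
python3 - <<'E'
from fit import *
P=manip.camera_params("wrist")
R,t=np.array(P['R']),np.array(P['t']);C=-R.T@t
for n,u,v,z in [("rear near",375,219,.042),("rear far",375,282,.042),("stripNear top in",300,205,.02),("far strip top in",230,285,.02),("head top",536,57,.05),("head top",613,53,.05),("head top in",539,27,.05)]:
    d=R.T@[(u-P['cx'])/P['fx'],(v-P['cy'])/P['fy'],1]; w=C+d*(z-C[2])/d[2]
    print(n,w.round(4))
X=R@np.array([.5888,-.1147,.049])+t;print(P['fx']*X[0]/X[2]+P['cx'],P['fy']*X[1]/X[2]+P['cy'])
E
```

```text
rear near [ 0.5642 -0.0896  0.042 ]
rear far [ 0.5996 -0.0859  0.042 ]
stripNear top in [ 0.5657 -0.1288  0.02  ]
far strip top in [ 0.6187 -0.1689  0.02  ]
head top [ 0.4853 -0.0304  0.05  ]
head top [0.4817 0.0017 0.05  ]
head top in [ 0.4738 -0.0319  0.05  ]
322.56450472837855 266.6102824463641
```

Request:
{"fn": "drive_tool", "kwargs": {
  "motion": [
    {"dx":1.5,"dy":0,"dz":-10,"ax":0,"ay":0,"az":0,"fingers":0},
    {"dx":0,"dy":0,"dz":-15,"ax":0,"ay":0,"az":0,"fingers":0},
    {"dx":0,"dy":0,"dz":-10,"ax":0,"ay":0,"az":0,"fingers":0},
    {"dx":0,"dy":4,"dz":0,"ax":0,"ay":0,"az":0,"fingers":0},
    {"dx":0,"dy":3,"dz":0,"ax":0,"ay":0,"az":0,"fingers":0}
  ]
}}

```text
clock: 4.82
ee_pos: [0.5931, -0.1077, 0.029]
tcp_rot: [[-0.06, 0.998, 0.0], [0.998, 0.06, 0.0], [0.0, 0.0, -1.0]]
ft_force: [-0.4, -0.9, 0.3]
gripper_width: 0.0009
```

Request:
{"fn": "drive_tool", "kwargs": {
  "motion": [
    {"dx":-0.1,"dy":2,"dz":0,"ax":0,"ay":0,"az":0,"fingers":0},
    {"dx":-0.1,"dy":2,"dz":0,"ax":0,"ay":0,"az":0,"fingers":0},
    {"dx":-0.1,"dy":2,"dz":0,"ax":0,"ay":0,"az":0,"fingers":0},
    {"dx":-0.1,"dy":2,"dz":0,"ax":0,"ay":0,"az":0,"fingers":0},
    {"dx":-0.1,"dy":2,"dz":0,"ax":0,"ay":0,"az":0,"fingers":0}
  ]
}}

```text
clock: 5.45
ee_pos: [0.5924, -0.098, 0.0287]
tcp_rot: [[-0.06, 0.998, 0.0], [0.998, 0.06, -0.0], [-0.0, 0.0, -1.0]]
ft_force: [0.1, -0.0, 0.8]
gripper_width: 0.0002
```

Request:
{"fn": "drive_tool", "kwargs": {
  "motion": [
    {"dx":-0.1,"dy":2,"dz":0,"ax":0,"ay":0,"az":0,"fingers":0},
    {"dx":-0.1,"dy":2,"dz":0,"ax":0,"ay":0,"az":0,"fingers":0},
    {"dx":-0.1,"dy":2,"dz":0,"ax":0,"ay":0,"az":0,"fingers":0},
    {"dx":-0.1,"dy":2,"dz":0,"ax":0,"ay":0,"az":0,"fingers":0},
    {"dx":-0.1,"dy":2,"dz":0,"ax":0,"ay":0,"az":0,"fingers":0}
  ]
}}

```text
clock: 6.08
ee_pos: [0.5919, -0.0884, 0.0287]
tcp_rot: [[-0.06, 0.998, 0.0], [0.998, 0.06, -0.0], [-0.0, 0.0, -1.0]]
ft_force: [0.4, -1.6, 0.2]
gripper_width: 0.0002
```

Request:
{"fn": "drive_tool", "kwargs": {
  "motion": [
    {"dx":-0.2,"dy":3,"dz":0,"ax":0,"ay":0,"az":0,"fingers":0},
    {"dx":-0.2,"dy":3,"dz":0,"ax":0,"ay":0,"az":0,"fingers":0},
    {"dx":-0.2,"dy":3,"dz":0,"ax":0,"ay":0,"az":0,"fingers":0},
    {"dx":-0.2,"dy":3,"dz":0,"ax":0,"ay":0,"az":0,"fingers":0},
    {"dx":-0.2,"dy":3,"dz":0,"ax":0,"ay":0,"az":0,"fingers":0}
  ]
}}

```text
clock: 6.7
ee_pos: [0.5909, -0.0728, 0.0287]
tcp_rot: [[-0.06, 0.998, 0.0], [0.998, 0.06, 0.0], [0.0, 0.0, -1.0]]
ft_force: [-0.4, -1.0, 0.2]
gripper_width: 0.0006
```

```bash
python3 - <<'E'
from fit import *
cv2.imwrite("pics/w3.png",manip.snapshot("wrist"))
s=manip.get_state();print(s['clock'],s['ee_pos'],s['ft_force'])
E
```

```text
6.75 [ 0.59085939 -0.07227722  0.02864133] [-0.46888757 -2.44950659  0.29286222]
```

View pics/w3.png

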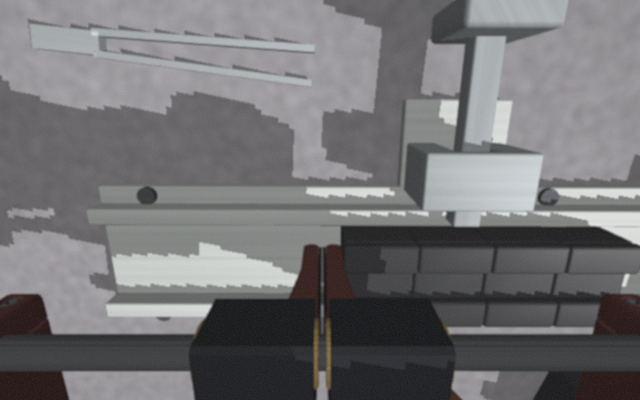

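Contact made (≈2 N), the row is together and square, and the fingers at (322,250) are on the block's rear at x=342. Continuing.

Request:
{"fn": "drive_tool", "kwargs": {
  "motion": [
    {"dx":-0.2,"dy":3,"dz":0,"ax":0,"ay":0,"az":0,"fingers":0},
    {"dx":-0.2,"dy":3,"dz":0,"ax":0,"ay":0,"az":0,"fingers":0},
    {"dx":-0.2,"dy":3,"dz":0,"ax":0,"ay":0,"az":0,"fingers":0},
    {"dx":-0.2,"dy":3,"dz":0,"ax":0,"ay":0,"az":0,"fingers":0},
    {"dx":-0.2,"dy":3,"dz":0,"ax":0,"ay":0,"az":0,"fingers":0}
  ]
}}

```text
clock: 7.38
ee_pos: [0.5899, -0.0578, 0.0286]
tcp_rot: [[-0.06, 0.998, -0.0], [0.998, 0.06, 0.0], [0.0, -0.0, -1.0]]
ft_force: [0.4, -2.0, -0.7]
gripper_width: 0.0006
```

Request:
{"fn": "drive_tool", "kwargs": {
  "motion": [
    {"dx":-0.2,"dy":3,"dz":0,"ax":0,"ay":0,"az":0,"fingers":0},
    {"dx":-0.2,"dy":3,"dz":0,"ax":0,"ay":0,"az":0,"fingers":0},
    {"dx":-0.2,"dy":3,"dz":0,"ax":0,"ay":0,"az":0,"fingers":0},
    {"dx":-0.2,"dy":3,"dz":0,"ax":0,"ay":0,"az":0,"fingers":0},
    {"dx":-0.2,"dy":3,"dz":0,"ax":0,"ay":0,"az":0,"fingers":0}
  ]
}}

```text
clock: 8.0
ee_pos: [0.5889, -0.0429, 0.0287]
tcp_rot: [[-0.06, 0.998, -0.0], [0.998, 0.06, 0.0], [0.0, -0.0, -1.0]]
ft_force: [0.1, -1.6, 0.3]
gripper_width: 0.0006
```

Request:
{"fn": "drive_tool", "kwargs": {
  "motion": [
    {"dx":-0.2,"dy":3,"dz":0,"ax":0,"ay":0,"az":0,"fingers":0},
    {"dx":-0.2,"dy":3,"dz":0,"ax":0,"ay":0,"az":0,"fingers":0},
    {"dx":-0.2,"dy":3,"dz":0,"ax":0,"ay":0,"az":0,"fingers":0},
    {"dx":-0.2,"dy":3,"dz":0,"ax":0,"ay":0,"az":0,"fingers":0},
    {"dx":-0.2,"dy":3,"dz":0,"ax":0,"ay":0,"az":0,"fingers":0}
  ]
}}

```text
clock: 8.62
ee_pos: [0.5879, -0.0279, 0.0286]
tcp_rot: [[-0.06, 0.998, -0.0], [0.998, 0.06, 0.0], [0.0, -0.0, -1.0]]
ft_force: [1.1, -1.7, 0.3]
gripper_width: 0.0006
```

Request:
{"fn": "drive_tool", "kwargs": {
  "motion": [
    {"dx":-0.1,"dy":2,"dz":0,"ax":0,"ay":0,"az":0,"fingers":0},
    {"dx":-0.1,"dy":2,"dz":0,"ax":0,"ay":0,"az":0,"fingers":0},
    {"dx":-0.1,"dy":1.5,"dz":0,"ax":0,"ay":0,"az":0,"fingers":0},
    {"dx":-0.1,"dy":1.5,"dz":0,"ax":0,"ay":0,"az":0,"fingers":0},
    {"dx":-0.1,"dy":1,"dz":0,"ax":0,"ay":0,"az":0,"fingers":0}
  ]
}}

```text
clock: 9.25
ee_pos: [0.5874, -0.02, 0.0287]
tcp_rot: [[-0.06, 0.998, -0.0], [0.998, 0.06, 0.0], [0.0, -0.0, -1.0]]
ft_force: [0.0, -2.5, 0.3]
gripper_width: 0.0005
```

Request:
{"fn": "drive_tool", "kwargs": {
  "motion": [
    {"dx":-0.1,"dy":1,"dz":0,"ax":0,"ay":0,"az":0,"fingers":0},
    {"dx":-0.1,"dy":1,"dz":0,"ax":0,"ay":0,"az":0,"fingers":0},
    {"dx":-0.1,"dy":1,"dz":0,"ax":0,"ay":0,"az":0,"fingers":0},
    {"dx":-0.1,"dy":1,"dz":0,"ax":0,"ay":0,"az":0,"fingers":0},
    {"dx":-0.1,"dy":1,"dz":0,"ax":0,"ay":0,"az":0,"fingers":0}
  ]
}}

```text
clock: 9.88
ee_pos: [0.5869, -0.015, 0.0287]
tcp_rot: [[-0.06, 0.998, 0.0], [0.998, 0.06, 0.0], [0.0, 0.0, -1.0]]
ft_force: [0.1, -2.1, 0.3]
gripper_width: 0.0006
```

Request:
{"fn": "drive_tool", "kwargs": {
  "motion": [
    {"dx":-0.1,"dy":1,"dz":0,"ax":0,"ay":0,"az":0,"fingers":0},
    {"dx":0,"dy":1,"dz":0,"ax":0,"ay":0,"az":0,"fingers":0},
    {"dx":-0.1,"dy":0.8,"dz":0,"ax":0,"ay":0,"az":0,"fingers":0},
    {"dx":0,"dy":0.6,"dz":0,"ax":0,"ay":0,"az":0,"fingers":0},
    {"dx":0,"dy":0.6,"dz":0,"ax":0,"ay":0,"az":0,"fingers":0}
  ]
}}

```text
clock: 10.5
ee_pos: [0.5867, -0.0111, 0.0287]
tcp_rot: [[-0.06, 0.998, -0.0], [0.998, 0.06, -0.0], [-0.0, -0.0, -1.0]]
ft_force: [0.6, -3.2, 0.4]
gripper_width: 0.0007
```

Request:
{"fn": "drive_tool", "kwargs": {
  "motion": [
    {"dx":0,"dy":0.6,"dz":0,"ax":0,"ay":0,"az":0,"fingers":0},
    {"dx":0,"dy":0.6,"dz":0,"ax":0,"ay":0,"az":0,"fingers":0},
    {"dx":-0.1,"dy":0.6,"dz":0,"ax":0,"ay":0,"az":0,"fingers":0},
    {"dx":0,"dy":0.6,"dz":0,"ax":0,"ay":0,"az":0,"fingers":0},
    {"dx":0,"dy":0.6,"dz":0,"ax":0,"ay":0,"az":0,"fingers":0}
  ]
}}

```text
clock: 11.12
ee_pos: [0.5866, -0.008, 0.0287]
tcp_rot: [[-0.06, 0.998, -0.0], [0.998, 0.06, 0.0], [0.0, -0.0, -1.0]]
ft_force: [0.0, -2.2, 0.0]
gripper_width: 0.0002
```

Request:
{"fn": "drive_tool", "kwargs": {
  "motion": [
    {"dx":0,"dy":0.6,"dz":0,"ax":0,"ay":0,"az":0,"fingers":0},
    {"dx":0,"dy":0.6,"dz":0,"ax":0,"ay":0,"az":0,"fingers":0},
    {"dx":-0.1,"dy":0.6,"dz":0,"ax":0,"ay":0,"az":0,"fingers":0},
    {"dx":0,"dy":0.6,"dz":0,"ax":0,"ay":0,"az":0,"fingers":0},
    {"dx":0,"dy":0.6,"dz":0,"ax":0,"ay":0,"az":0,"fingers":0}
  ]
}}

```text
clock: 11.75
ee_pos: [0.5864, -0.0077, 0.0287]
tcp_rot: [[-0.058, 0.998, 0.0], [0.998, 0.058, -0.003], [-0.003, -0.0, -1.0]]
ft_force: [0.7, -8.5, 1.0]
gripper_width: 0.0004
```

```bash
python3 - <<'E'
from fit import *
a=manip.snapshot("top")
cv2.imwrite("pics/t4.png",cv2.resize(a[160:250,240:420],None,fx=4,fy=4,interpolation=cv2.INTER_CUBIC))
cv2.imwrite("pics/w4.png",manip.snapshot("wrist"))
s=manip.get_state();print(s['clock'],s['ee_pos'],s['ft_force'])
E
```

```text
11.85 [ 0.58640142 -0.00761878  0.02871397] [-0.84635333 -7.70429889  0.45688688]
```

View pics/w4.png

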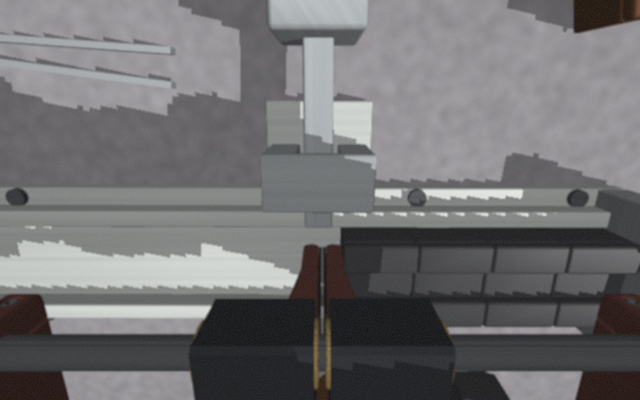

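The push force jumped from about 2 N to about 8 N and the tool stopped advancing, so the row is home: no gaps, stop visible at its far end (600+, 200). Now I back off, lift and go to the bolt head.

Request:
{"fn": "drive_tool", "kwargs": {
  "motion": [
    {"dx":0.2,"dy":-4,"dz":0,"ax":0,"ay":0,"az":0,"fingers":0},
    {"dx":0.4,"dy":-8,"dz":0,"ax":0,"ay":0,"az":0,"fingers":0},
    {"dx":0.6,"dy":-11,"dz":0,"ax":0,"ay":0,"az":0,"fingers":0},
    {"dx":0,"dy":0,"dz":30,"ax":0,"ay":0,"az":0,"fingers":0},
    {"dx":0,"dy":0,"dz":55,"ax":0,"ay":0,"az":0,"fingers":0}
  ]
}}

```text
clock: 12.48
ee_pos: [0.5861, -0.0287, 0.1128]
tcp_rot: [[-0.06, 0.998, -0.005], [0.998, 0.06, -0.0], [0.0, -0.005, -1.0]]
ft_force: [1.6, -0.3, 0.6]
gripper_width: 0.0006
```

Request:
{"fn": "drive_tool", "kwargs": {
  "motion": [
    {"dx":-10,"dy":0,"dz":20,"ax":0,"ay":0,"az":0,"fingers":0},
    {"dx":-40,"dy":4,"dz":5,"ax":0,"ay":0,"az":0,"fingers":0},
    {"dx":-40,"dy":4,"dz":0,"ax":0,"ay":0,"az":0,"fingers":0},
    {"dx":-40,"dy":4,"dz":0,"ax":0,"ay":0,"az":0,"fingers":0},
    {"dx":-20,"dy":0,"dz":0,"ax":0,"ay":0,"az":0,"fingers":0}
  ]
}}

```text
clock: 13.1
ee_pos: [0.4355, -0.0162, 0.1386]
tcp_rot: [[-0.06, 0.998, -0.001], [0.998, 0.06, 0.001], [0.001, -0.001, -1.0]]
ft_force: [-0.0, 0.5, 0.3]
gripper_width: 0.0002
```

```bash
python3 - <<'E'
from fit import *
for c in ["wrist","top","scene"]:
    a=manip.snapshot(c); cv2.imwrite(f"pics/{c}5.png",a)
    for n in ["bolt_head","block_a"]:
        print(c,n,[(round(r['score'],2),np.round(r['location'],3).tolist()) for r in manip.spot_point(c,n)])
s=manip.get_state();print(s['clock'],s['ee_pos'],s['ft_force'],s['joint_pos'])
E
```

```text
wrist bolt_head [(0.8, [0.473, -0.013, 0.031])]
wrist block_a [(0.76, [0.446, 0.11, 0.0]), (0.59, [0.384, 0.032, 0.0])]
top bolt_head [(0.46, [0.58, 0.081, 0.006])]
top block_a [(0.69, [0.448, 0.11, -0.004]), (0.68, [0.581, 0.046, 0.008]), (0.65, [0.577, 0.11, 0.01]), (0.63, [0.69, -0.002, -0.001]), (0.62, [0.589, 0.016, 0.008]), (0.56, [0.585, 0.249, -0.001]), (0.54, [0.583, 0.08, 0.005]), (0.53, [0.679, 0.089, 0.004]), (0.48, [0.391, 0.034, 0.001])]
scene bolt_head [(0.81, [0.47, -0.016, 0.032])]
scene block_a [(0.86, [0.693, -0.0, -0.002]), (0.82, [0.447, 0.109, 0.0]), (0.81, [0.578, 0.081, 0.01]), (0.76, [0.389, 0.037, -0.001]), (0.69, [0.581, 0.251, -0.001]), (0.65, [0.584, 0.016, 0.007]), (0.57, [0.583, 0.053, 0.01]), (0.53, [0.576, 0.111, 0.008]), (0.36, [0.363, 0.342, 0.001])]
13.55 [ 0.43854122 -0.01614789  0.13864651] [-0.27231252  0.4701381   0.13306835] [-19.47923151  12.7591359   15.26415872 126.30751853  -5.02175081
  41.45999317  92.62717303]
```

View pics/wrist5.png

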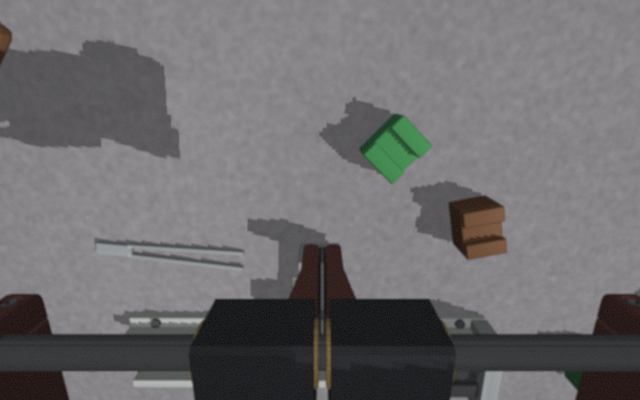

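Fingers are at (322,247), outside the head's shadow, and the green look-alike at (396,148) is clear of the descent. The networks put the row at y ≈ .016/.048/.081/.111, which is 32 mm spacing and home. Descending.

Request:
{"fn": "drive_tool", "kwargs": {
  "motion": [
    {"dx":0,"dy":0,"dz":-40,"ax":0,"ay":0,"az":0,"fingers":0},
    {"dx":0,"dy":0,"dz":-35,"ax":0,"ay":0,"az":0,"fingers":0},
    {"dx":0,"dy":0,"dz":-20,"ax":0,"ay":0,"az":0,"fingers":0},
    {"dx":0,"dy":0,"dz":-10,"ax":0,"ay":0,"az":0,"fingers":0},
    {"dx":3,"dy":0,"dz":0,"ax":0,"ay":0,"az":0,"fingers":0}
  ]
}}

```text
clock: 14.18
ee_pos: [0.4406, -0.0162, 0.0333]
tcp_rot: [[-0.06, 0.998, -0.001], [0.998, 0.06, -0.0], [-0.0, -0.001, -1.0]]
ft_force: [0.0, -0.4, 0.7]
gripper_width: 0.0
```

Request:
{"fn": "drive_tool", "kwargs": {
  "motion": [
    {"dx":3,"dy":0.2,"dz":0,"ax":0,"ay":0,"az":0,"fingers":0},
    {"dx":3,"dy":0.2,"dz":0,"ax":0,"ay":0,"az":0,"fingers":0},
    {"dx":3,"dy":0.2,"dz":0,"ax":0,"ay":0,"az":0,"fingers":0},
    {"dx":3,"dy":0.2,"dz":0,"ax":0,"ay":0,"az":0,"fingers":0},
    {"dx":3,"dy":0.2,"dz":0,"ax":0,"ay":0,"az":0,"fingers":0}
  ]
}}

```text
clock: 14.8
ee_pos: [0.4559, -0.015, 0.0337]
tcp_rot: [[-0.06, 0.998, 0.0], [0.998, 0.06, 0.0], [0.0, 0.0, -1.0]]
ft_force: [-0.3, -0.1, -0.2]
gripper_width: 0.0008
```

Request:
{"fn": "drive_tool", "kwargs": {
  "motion": [
    {"dx":3,"dy":0.2,"dz":0,"ax":0,"ay":0,"az":0,"fingers":0},
    {"dx":3,"dy":0.2,"dz":0,"ax":0,"ay":0,"az":0,"fingers":0},
    {"dx":3,"dy":0.2,"dz":0,"ax":0,"ay":0,"az":0,"fingers":0},
    {"dx":3,"dy":0.2,"dz":0,"ax":0,"ay":0,"az":0,"fingers":0},
    {"dx":3,"dy":0.2,"dz":0,"ax":0,"ay":0,"az":0,"fingers":0}
  ]
}}

```text
clock: 15.42
ee_pos: [0.4704, -0.0142, 0.0335]
tcp_rot: [[-0.06, 0.998, -0.001], [0.998, 0.06, -0.0], [-0.0, -0.001, -1.0]]
ft_force: [-2.5, -1.2, -0.4]
gripper_width: 0.0005
```

Request:
{"fn": "drive_tool", "kwargs": {
  "motion": [
    {"dx":3,"dy":0.2,"dz":0,"ax":0,"ay":0,"az":0,"fingers":0},
    {"dx":3,"dy":0.2,"dz":0,"ax":0,"ay":0,"az":0,"fingers":0},
    {"dx":3,"dy":0.2,"dz":0,"ax":0,"ay":0,"az":0,"fingers":0},
    {"dx":3,"dy":0.2,"dz":0,"ax":0,"ay":0,"az":0,"fingers":0},
    {"dx":3,"dy":0.2,"dz":0,"ax":0,"ay":0,"az":0,"fingers":0}
  ]
}}

```text
clock: 16.05
ee_pos: [0.4858, -0.0131, 0.0336]
tcp_rot: [[-0.06, 0.998, -0.0], [0.998, 0.06, -0.0], [-0.0, -0.0, -1.0]]
ft_force: [-1.9, -0.7, -1.2]
gripper_width: 0.0004
```

Request:
{"fn": "drive_tool", "kwargs": {
  "motion": [
    {"dx":2,"dy":0.1,"dz":0,"ax":0,"ay":0,"az":0,"fingers":0},
    {"dx":2,"dy":0.1,"dz":0,"ax":0,"ay":0,"az":0,"fingers":0},
    {"dx":2,"dy":0.1,"dz":0,"ax":0,"ay":0,"az":0,"fingers":0},
    {"dx":2,"dy":0.1,"dz":0,"ax":0,"ay":0,"az":0,"fingers":0},
    {"dx":2,"dy":0.1,"dz":0,"ax":0,"ay":0,"az":0,"fingers":0}
  ]
}}

```text
clock: 16.68
ee_pos: [0.4958, -0.0125, 0.0337]
tcp_rot: [[-0.06, 0.998, 0.0], [0.998, 0.06, 0.0], [0.0, 0.0, -1.0]]
ft_force: [-2.2, -0.5, -1.7]
gripper_width: 0.0005
```

Request:
{"fn": "drive_tool", "kwargs": {
  "motion": [
    {"dx":1,"dy":0.1,"dz":0,"ax":0,"ay":0,"az":0,"fingers":0},
    {"dx":1,"dy":0,"dz":0,"ax":0,"ay":0,"az":0,"fingers":0},
    {"dx":1,"dy":0.1,"dz":0,"ax":0,"ay":0,"az":0,"fingers":0},
    {"dx":1,"dy":0,"dz":0,"ax":0,"ay":0,"az":0,"fingers":0},
    {"dx":1,"dy":0.1,"dz":0,"ax":0,"ay":0,"az":0,"fingers":0}
  ]
}}

```text
clock: 17.3
ee_pos: [0.5008, -0.0122, 0.0337]
tcp_rot: [[-0.06, 0.998, -0.0], [0.998, 0.06, 0.0], [0.0, -0.0, -1.0]]
ft_force: [-2.4, -0.5, 0.1]
gripper_width: 0.0002
```

Request:
{"fn": "drive_tool", "kwargs": {
  "motion": [
    {"dx":0.8,"dy":0,"dz":0,"ax":0,"ay":0,"az":0,"fingers":0},
    {"dx":0.8,"dy":0.1,"dz":0,"ax":0,"ay":0,"az":0,"fingers":0},
    {"dx":0.8,"dy":0,"dz":0,"ax":0,"ay":0,"az":0,"fingers":0},
    {"dx":0.8,"dy":0.1,"dz":0,"ax":0,"ay":0,"az":0,"fingers":0},
    {"dx":0.8,"dy":0,"dz":0,"ax":0,"ay":0,"az":0,"fingers":0}
  ]
}}

```text
clock: 17.92
ee_pos: [0.5019, -0.0122, 0.0334]
tcp_rot: [[-0.06, 0.998, -0.005], [0.998, 0.06, 0.0], [0.001, -0.005, -1.0]]
ft_force: [-9.9, -0.5, 8.5]
gripper_width: 0.0002
```

Request:
{"fn": "drive_tool", "kwargs": {
  "motion": [
    {"dx":0.8,"dy":0,"dz":0,"ax":0,"ay":0,"az":0,"fingers":0},
    {"dx":0.8,"dy":0,"dz":0,"ax":0,"ay":0,"az":0,"fingers":0},
    {"dx":0,"dy":0,"dz":0,"ax":0,"ay":0,"az":0,"fingers":0},
    {"dx":0,"dy":0,"dz":0,"ax":0,"ay":0,"az":0,"fingers":0},
    {"dx":0,"dy":0,"dz":0,"ax":0,"ay":0,"az":0,"fingers":0}
  ]
}}

```text
clock: 18.55
ee_pos: [0.502, -0.0122, 0.0331]
tcp_rot: [[-0.06, 0.998, -0.008], [0.998, 0.06, 0.0], [0.001, -0.008, -1.0]]
ft_force: [-13.7, 0.6, 8.8]
gripper_width: 0.0006
```

Request:
{"fn": "drive_tool", "kwargs": {
  "motion": [
    {"dx":-5,"dy":0,"dz":0,"ax":0,"ay":0,"az":0,"fingers":0},
    {"dx":-10,"dy":0,"dz":0,"ax":0,"ay":0,"az":0,"fingers":0},
    {"dx":-20,"dy":0,"dz":0,"ax":0,"ay":0,"az":0,"fingers":0},
    {"dx":-10,"dy":0,"dz":30,"ax":0,"ay":0,"az":0,"fingers":0},
    {"dx":0,"dy":0,"dz":55,"ax":0,"ay":0,"az":0,"fingers":0}
  ]
}}

```text
clock: 19.18
ee_pos: [0.4595, -0.012, 0.1185]
tcp_rot: [[-0.06, 0.998, -0.003], [0.998, 0.06, -0.001], [-0.0, -0.003, -1.0]]
ft_force: [1.6, 0.2, -0.2]
gripper_width: 0.0004
```

Request:
{"fn": "drive_tool", "kwargs": {
  "motion": [
    {"dx":0,"dy":0,"dz":50,"ax":0,"ay":0,"az":0,"fingers":0},
    {"dx":0,"dy":-40,"dz":40,"ax":0,"ay":0,"az":0,"fingers":0},
    {"dx":15,"dy":-50,"dz":20,"ax":0,"ay":0,"az":0,"fingers":0},
    {"dx":15,"dy":-50,"dz":0,"ax":0,"ay":0,"az":0,"fingers":0},
    {"dx":15,"dy":-50,"dz":0,"ax":0,"ay":0,"az":0,"fingers":0}
  ]
}}

```text
clock: 19.8
ee_pos: [0.5073, -0.2035, 0.2296]
tcp_rot: [[-0.061, 0.998, 0.003], [0.998, 0.061, -0.0], [-0.0, 0.003, -1.0]]
ft_force: [0.7, -0.4, 0.1]
gripper_width: 0.0007
```

```bash
python3 - <<'E'
from fit import *
for c in ["top","scene"]:
    a=manip.snapshot(c)
    cv2.imwrite(f"pics/{c}6.png",cv2.resize(a[140:270,230:430] if c=="top" else a[130:260,220:420],None,fx=4,fy=4,interpolation=cv2.INTER_CUBIC))
    for n in ["bolt_head","block_a","stop_face"]:
        print(c,n,[(round(r['score'],2),np.round(r['location'],3).tolist()) for r in manip.spot_point(c,n)])
s=manip.get_state();print(s['clock'],s['ee_pos'],s['ft_force'])
E
```

```text
top bolt_head [(0.45, [0.512, -0.014, 0.033])]
top block_a [(0.76, [0.577, 0.114, 0.006]), (0.74, [0.584, 0.047, 0.008]), (0.71, [0.585, 0.013, 0.008]), (0.67, [0.386, 0.033, 0.002]), (0.65, [0.449, 0.11, -0.002]), (0.62, [0.582, 0.083, 0.008]), (0.57, [0.689, -0.004, -0.002]), (0.53, [0.585, 0.248, 0.004])]
top stop_face [(0.77, [0.58, 0.13, 0.028]), (0.67, [0.586, -0.021, -0.0]), (0.22, [0.589, 0.018, 0.008])]
scene bolt_head [(0.74, [0.511, -0.014, 0.032])]
scene block_a [(0.83, [0.584, 0.052, 0.01]), (0.81, [0.584, 0.25, -0.0]), (0.79, [0.387, 0.036, -0.002]), (0.72, [0.581, 0.131, 0.025]), (0.68, [0.447, 0.108, -0.001]), (0.65, [0.584, 0.017, 0.009]), (0.59, [0.695, -0.003, -0.002]), (0.5, [0.581, 0.079, 0.01]), (0.49, [0.577, 0.114, 0.008])]
scene stop_face [(0.73, [0.58, 0.131, 0.027])]
20.2 [ 0.50634847 -0.20037695  0.22861899] [ 0.2638546   0.04833183 -0.14668782]
```

View pics/top6.png

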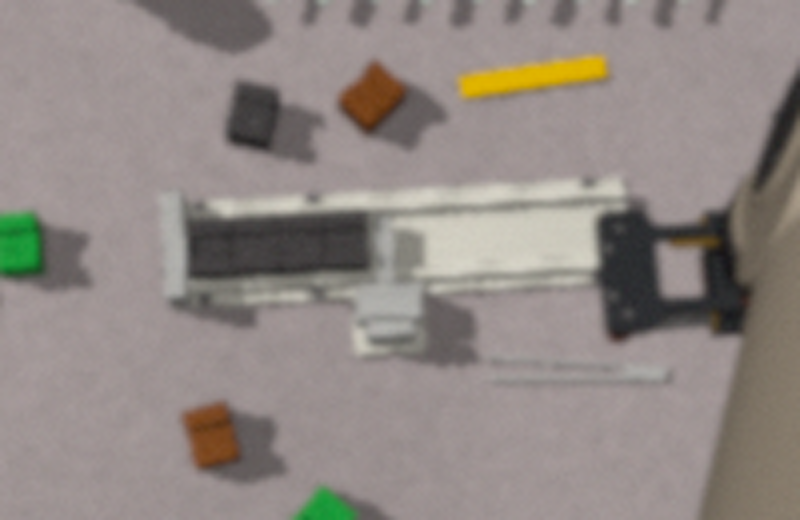

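View pics/scene6.png

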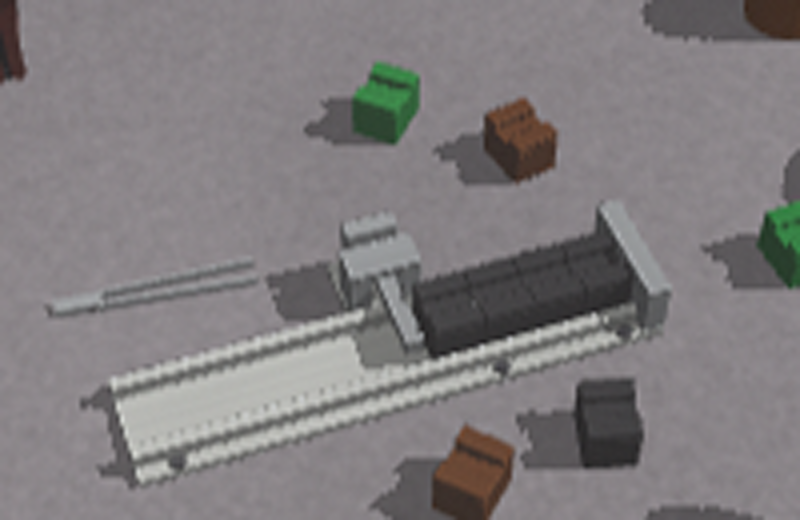

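In both pictures the row sits against the stop (top crop: stop at (175,245), row 188–368) with no gaps. The bolt bar crosses the channel behind it at (385,245), its head is up at the bracket at (390,325), and the bystanders are where they were. Handing in.

```bash
python3 -c "
from workcell import manip
print(manip.close_job())"
```

```text
the job is handed in; nothing more can be done
None
```

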